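# Let the cast bracket down on its foot and lock the fence stop behind it

## Robot

A 7-joint arm with a two-finger parallel gripper is mounted at the origin on the work surface. World frame = base frame: x ahead of the robot, y to its left, z up, the work surface at z = 0. Lengths are in m, angles in degrees, forces in N, time in s.
With the tool pointing down it reaches from about 0.4 to 0.9 m from the base axis. Payload 5.5 kg.
Tool frame: the origin (TCP) lies at the very end of the fingers, on their centre line; the grasp point (between the pads) lies 19 mm behind it; y points along the fingers, z is the direction in which the jaws open and shut, and the axes are right-handed (so a half turn about y gives the same grasp; the last joint's range is limited). The gripper opens to 85 mm and grips with 20 to 120 N. Pads are 22 mm wide; open, the fingers measure 114 mm over their backs; the gripper's body (76 mm by 85 mm) begins 54 mm behind the grasp point. The pads swing forward as they close: fully open they stand 13 mm farther back than shut.
Start: joints at [-52.815, 28.699, -24.465, 88.831, 12.651, 65.22, -12.049], TCP at [0.245, 0.602, 0.231] pointing down, gripper open.
Joint ranges: [-164.97, 164.97], [-17.58, 116.51], [-87.97, 89.64], [11.32, 138.91], [-80.73, 260.73], [10.89, 115.49], [-147.41, 147.41]. Speed limits (degrees/s): [147.25, 147.25, 180, 180, 180, 180, 180].

## Interface

Orientations are given as a 3x3 rotation matrix whose columns are the frame's x, y, z axes.
In Python, from plant import arm gives the robot as it stands.
- The arm moves only by the shell command python3 -m creep 'ROWS' [OPENING] [FORCE]. ROWS is JSON, a list of rows, each a list of 2 entries, a list of its own where there are three numbers: the shift along the world's x, y, z in mm, then the turn, a rotation vector about the world's x, y, z in rad. In form: [[[dx, dy, dz], [rx, ry, rz]], ...]. A call has 1 to 8 rows; each row shifts and turns the commanded pose from where the row before left it; what a row does not reach is not made up. A row lasts 1/8 s, in which the tool goes at most 62.5 mm and 10.7 degrees, less where a joint would pass 70% of its speed; a pose out of reach is approached as far as the arm can. A call with a gripper value outside its range is refused whole. OPENING is the closure, from -1 (fully open) to 1 (shut), set as the call begins (- or left out, the last holds). The fingers move at their own pace and stop on an object; FORCE is the grip in N (left out, the last holds). Time passes only in rows, so rows that do not move let the fingers close. It gives the time, the measured TCP pose, the force and the opening at its end, in the units of the state.
- arm.state(): the state, without advancing time (a new reading comes with each control period).
- arm.capture(name): name is "scene" or "top" or "wrist"; returns a dict with "frame" (420x560x3 uint8, red, green, blue), "z_map" (420x560 float32, m along the optical axis (not along the pixel's ray), 0 where there is no reading), "mtx" (3x3 intrinsics, pixels), "R" (3x3) and "t" (3): a world point X has camera coordinates R X + t. Camera axes: x right, y down, z forward; pixel columns grow to the right and rows downward; lengths in m; the calibration is good to about 2 mm. The wrist camera is an equidistant fisheye: a pixel r from the principal point sees the ray r / f radians off the axis. A picture is of the moment at which its call begins.
- arm.sign_off(): hands the job in, once; it reports no verdict.
The state is a dict: "clock": time; "joints": joint angles; "dq": joint speeds; "joint_torque": joint torques, N m; "position": TCP position; "tcp_rot": TCP orientation; "ft_force": force on the tool from outside, world axes, zero at the start; "ft_torque": the same for the moment, N m; "gripper_width": finger opening in m.
Only numpy, scipy, OpenCV 4.12 (cv2) and the standard library are available. Lean on these libraries where they do the work, as an engineer would, in place of code of your own. Each camera call takes 0.05 s, during which the arm holds its last target.

## Task

A cast bracket has been left leaning back against the sliding stop of the drilling fence, with its foot in the air. Let it down gently onto its foot without letting it drop, then check by touch that it does not rock: press down on the toe of the foot, then on top of the boss. Then slide the stop up against its heel and flip the cam lever down flat to lock it, leaving everything else on the slate where it lies.

Things in the scene. Friction and masses are not known exactly. Their poses are not given: they have to be found in the camera images.
- bracket: grey cast aluminium bracket leaning on the stop, 0.44-0.7 kg (sizes in mm). Origin: centre of the underside; x along the foot to the toe, z up when it stands. Foot plate 100 x 64 (x -50..50), top 15 above the underside, on two 3 mm machined pads, its only steady rest. At the heel an upright 14 thick (back at x = -50), 58 wide below, 44 above; a 12 thick gusset joins it to the foot (x -37..16)
- bracket_heel (a point): middle of the heel edge of the underside (bracket x = -50). At the start the bracket is tipped back 36 degrees about this edge, which rests on the slate; the upright's back leans on the top edge of the stop plate, toe in the air. Tipped forward past 31 degrees it overbalances towards its foot and, unless held back, falls hard onto it (about 5 rad/s)
- bracket_toe (a point): where to press on the toe: on top of the foot plate, in the middle of its width, 8 from the toe edge, 15 above the underside
- bracket_top (a point): where to press on the boss: crown of the round boss that ends the upright, 130 above the underside. The boss is 44 in diameter, its axis along bracket x, centre 108 above the underside, from x = -56 to x = -32 (24 thick, 6 proud of the upright's back)
- fence: the aluminium fence rail screwed to the slate: 44 wide, 480 long, 42 high; origin at the middle of its underside, y along the rail, x pointing away from the side on which the bracket stands. Two steel feet behind it at y = +-200
- stop (a joint): travel of the stop along the rail in m from where it stands at the start (0), growing towards the bracket (fence -y), up to 0.12; it slides with about 4 N of drag and stays where it is left
- stop_face (a point): centre of the face of the stop plate that shall meet the bracket's heel. The steel plate stands across the bracket's lane: 72 wide (fence x), 14 thick (fence y), from 2 to 60 above the slate; this point is 30 above the slate, and 62 from the rail's axis
- stop_back (a point): centre of the back face of the stop plate, 14 behind stop_face, where it can be pushed; a small web fills the corner between plate and carriage up to 50 from the rail's axis
- cam_lever (a joint): angle of the black cam lever on top of the stop, rad: at 0 it is open, rising at 55 degrees towards the fence's +x side; it grows as the handle is swung down; 0.96 is locked, handle flat. Follow the tip's arc (3 to 15 N); straight down on its steep tip it tends to bind. Let go between 0.25 and 0.8 it may spring back; past that it stays. Locked, its cam bears on the rail and the stop no longer slides
- lever_pivot (a point): the lever's pivot, on the rail's axis, 59 above the slate; it turns about the rail's direction
- lever_tip (a point): near the end of the lever's handle, 70 from the pivot, on its middle line; the rounded end is 17 thick and the handle 13 wide. Lying flat it is 72 above the slate at the rounded end
Mind the look-alikes: they are no part of the job. Leave any green look-alike of the bracket alone.

How it is judged:
By the outcome, as a careful person would: the job done as asked, in the order asked, and still so for the second after the job is handed in, with the robot touching nothing.
It also fails if it takes over 64 s, if anything falls off the work surface, if the arm or the gripper's body presses on something with over 40 N, if the wrist force passes 120 N, or if a joint passes its speed limit or range.

## Working session

There is one attempt and no reset: what is moved stays moved. The work goes in short steps, Python scripts to look and compute and a shell command to move; the robot and the scene stay as the last step left them, time stands still between calls to the robot, and variables do not carry over. Pictures are saved under pics/ and viewed, and the job is handed in when it is done.

```bash
ls; mkdir -p pics
python3 - <<'E'
from plant import arm
import cv2,numpy as np
s=arm.state(); print(s)
for n in ["scene","top","wrist"]:
    c=arm.capture(n); cv2.imwrite(f"pics/{n}0.png",c["frame"][:,:,::-1]); np.savez(f"pics/{n}0.npz",**c)
    print(n,c["mtx"].tolist(),c["R"].round(4).tolist(),c["t"].round(4).tolist(), -c["R"].T@c["t"])
E
```

```text
pics
{'clock': 0.0, 'joints': array([-52.81572262,  28.75552032, -24.45259619,  88.89271933,
        12.65200784,  65.21906276, -12.04990631]), 'dq': array([-0.00329411, -0.01099544, -0.0028154 ,  0.00555353, -0.01143493,
       -0.04860266,  0.08382084]), 'joint_torque': array([ 8.81756241e-04, -5.69512439e+01, -5.81612527e+00, -2.80944264e+01,
        1.03883108e-02,  1.17749115e-02,  1.94396222e-05]), 'position': array([0.24437555, 0.60155361, 0.2302304 ]), 'tcp_rot': array([[ 9.26519159e-01, -7.93484146e-04,  3.76246752e-01],
       [-3.76247586e-01, -1.81748058e-03,  9.26517378e-01],
       [-5.13556848e-05, -9.99998034e-01, -1.98247707e-03]]), 'ft_force': array([-0.65576747, -0.03444385,  0.36219415]), 'ft_torque': array([-0.03452519, -0.00824732, -0.00087302]), 'gripper_width': 0.08569121384049744}
scene [[521.0089089484213, 0.0, 281.622465699255], [0.0, 521.0089089484213, 211.927487873718], [0.0, 0.0, 1.0]] [[0.8569, 0.5154, 0.0073], [0.4119, -0.6762, -0.6108], [-0.3098, 0.5264, -0.7918]] [-0.4367, -0.2431, 1.219] [ 0.85201943 -0.58098075  0.81990447]
top [[498.46687279072387, 0.0, 280.0237547749774], [0.0, 498.46687279072387, 212.55920818657543], [0.0, 0.0, 1.0]] [[0.0096, -0.9997, 0.0229], [-0.9959, -0.0116, -0.0894], [0.0896, -0.0219, -0.9957]] [-0.1325, 0.5848, 0.8871] [ 0.50419765 -0.10629564  0.93864232]
wrist [[325.19226210127806, 0.0, 281.1459090218625], [0.0, 325.19226210127806, 211.5502354899426], [0.0, 0.0, 1.0]] [[0.3762, 0.9266, -0.0026], [0.8794, -0.3561, 0.3159], [0.2917, -0.1211, -0.9488]] [-0.6495, -0.0419, 0.3805] [0.17017981 0.63295524 0.37256371]
```

View pics/scene0.png

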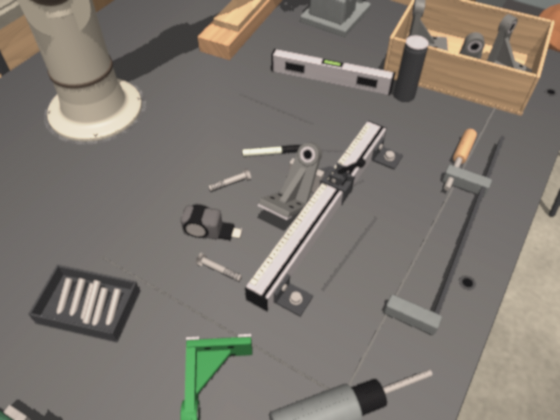

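View pics/top0.png

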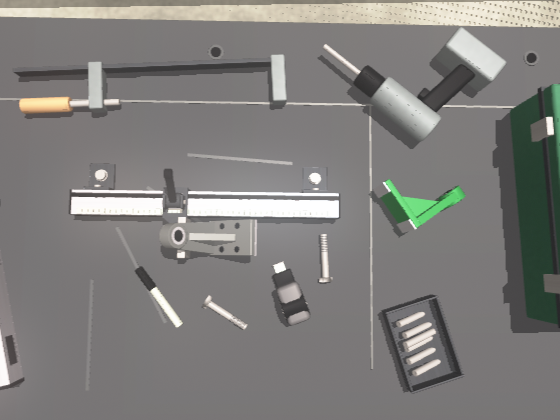

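The fence runs across the robot (nearly along world y), the bracket is on the robot's side with its toe towards world -y, and the lever sticks up at top pixel (172,180). The look-alike is green, around (420,205). Next I'll measure fence, stop and bracket.

```bash
cat > h.py <<'E'
import numpy as np,cv2
def load(n): return dict(np.load(f"pics/{n}.npz"))
def ray(c,u,v):
    K=c["mtx"];d=np.array([(u-K[0,2])/K[0,0],(v-K[1,2])/K[1,1],1.]);return -c["R"].T@c["t"],c["R"].T@d
def onz(c,u,v,z):
    o,d=ray(c,u,v);return o+d*(z-o[2])/d[2]
def cloud(c):
    z=c["z_map"];H,W=z.shape;u,v=np.meshgrid(np.arange(W),np.arange(H));K=c["mtx"]
    P=np.stack([(u-K[0,2])/K[0,0]*z,(v-K[1,2])/K[1,1]*z,z],-1)
    X=(P-c["t"])@c["R"];X[z==0]=np.nan;return X
def proj(c,X):
    p=c["R"]@np.asarray(X,float)+c["t"];q=c["mtx"]@p;return q[:2]/q[2]
def crop(c,u0,u1,v0,v1,k,name):
    cv2.imwrite(name,cv2.resize(c["frame"][v0:v1,u0:u1,::-1],None,fx=k,fy=k,interpolation=cv2.INTER_CUBIC))
E
python3 - <<'E'
from h import *
t=load("top0");s=load("scene0")
crop(t,50,350,150,280,2.6,"pics/t0c.png");crop(s,230,430,110,310,3,"pics/s0c.png")
X=cloud(t)
# rail corners by depth height
z=X[:,:,2]
for r in range(180,260,5):
    print(r,[int(1000*z[r,c]) if z[r,c]==z[r,c] else -1 for c in range(60,350,10)])
E
```

```text
180 [2, -1, -2, 6, 7, 7, 1, 0, 0, 0, -1, 108, 0, 0, -5, 0, 2, 1, -2, 0, 0, 0, 1, -1, 0, 8, 8, -1, 0]
185 [-1, 0, 1, 5, 28, 5, 4, -2, 0, -2, 0, 101, 1, -1, 0, 1, -1, -1, 0, 1, 0, -1, 1, -1, 0, 9, 3, -2, 1]
190 [1, 42, 39, 38, 38, 43, 43, 42, 0, -1, 0, 92, 48, 22, -1, -1, -1, 2, -1, -1, 0, -1, -2, 0, -1, 35, 36, 0, 0]
195 [0, 43, 41, 40, 42, 40, 40, 39, 41, 40, 41, 84, 66, 43, 43, 42, 39, 44, 43, 44, 43, 44, 41, 42, 40, 39, 40, 42, 43]
200 [1, 41, 40, 40, 43, 41, 43, 43, 42, 43, 42, 73, 67, 42, 42, 39, 40, 39, 39, 42, 42, 42, 38, 43, 41, 41, 42, 43, 42]
205 [0, 39, 41, 38, 43, 42, 41, 44, 40, 43, 45, 61, 65, 39, 39, 43, 43, 39, 41, 42, 43, 41, 42, 41, 41, 37, 44, 41, 44]
210 [-1, 42, 43, 40, 46, 37, 40, 42, 42, 41, 41, 40, 39, 41, 43, 41, 42, 44, 40, 43, 41, 41, 44, 43, 43, 37, 40, 41, 41]
215 [2, 0, 16, 18, 16, 27, 31, 32, 32, 32, 34, 49, 51, 42, 41, 42, 43, 42, 40, 41, 41, 41, 40, 40, 40, 40, 40, 41, 44]
220 [0, 2, 0, 0, 1, 0, -1, -2, 0, 0, -2, 46, 58, 11, 0, 0, 24, 43, 55, 69, 3, 1, -2, 0, 0, 0, 2, -1, 0]
225 [0, -1, 1, 0, 0, 1, 0, 0, 1, -2, -1, 104, 96, 69, 51, 31, 28, 41, 55, 68, -1, 0, -2, 0, -2, -1, -2, 1, 2]
230 [0, 2, -1, -1, 0, -3, 0, -1, -1, 2, 0, 110, 96, 69, 50, 27, 26, 42, 53, 68, 0, 0, 0, -1, 0, 0, 1, -1, 1]
235 [0, 3, 0, 1, -2, 0, 0, 0, 0, -3, 103, 110, 96, 70, 69, 59, 58, 56, 53, 71, 0, 1, 0, 0, 0, 1, 0, 1, 0]
240 [2, 1, 0, 0, -1, 0, 1, 1, 0, 1, 100, 110, 93, 70, 49, 51, 56, 57, 54, 68, -2, 0, 0, 0, 0, 0, -1, 0, 1]
245 [0, 0, 1, 0, 0, 0, -1, -1, 1, -2, -3, 106, 94, 68, 49, 29, 25, 43, 56, 69, 0, -3, 0, -3, 0, 1, 0, 0, 1]
250 [0, 0, -3, -2, -3, 0, -1, 2, 0, 0, -1, 1, 59, 67, 48, 26, 27, 43, 54, 70, 0, -2, 1, -2, -1, -3, -1, 0, 2]
255 [-1, 0, -3, -1, 1, 0, 1, 0, -1, 2, 0, 0, 56, 0, 0, 3, -4, 39, 55, 68, 0, 0, -1, -1, 0, -1, 0, 0, 0]
```

```bash
ls pics
```

```text
s0c.png
scene0.npz
scene0.png
t0c.png
top0.npz
top0.png
wrist0.npz
wrist0.png
```

View pics/t0c.png

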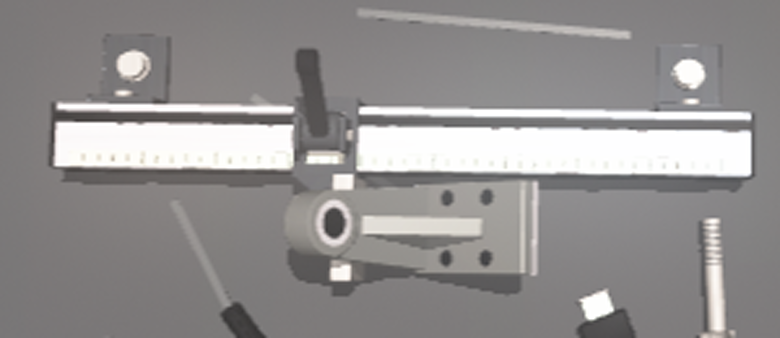

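View pics/s0c.png

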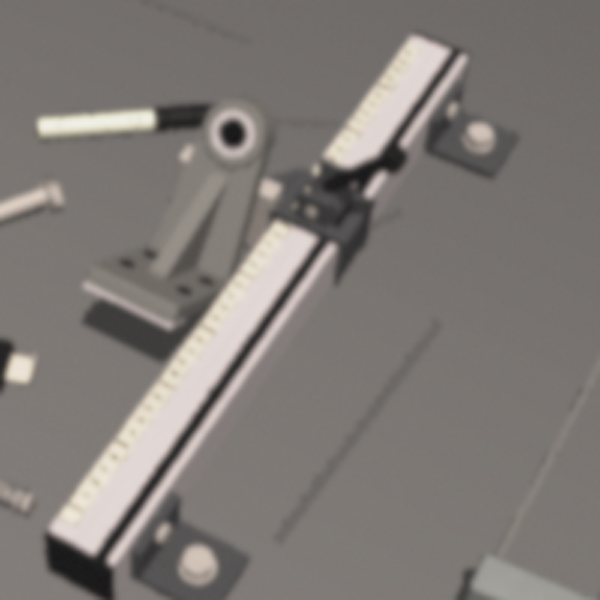

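The top view shows the rail from crop (52,100) to (752,178), the bracket right of the stop plate (bright plate corners at crop (343,180) and (341,272)), and the lever rising towards +x. The boss face is at crop (333,222). Now I'll fit the poses.

Run:
```python
from h import *
t=load("top0");s=load("scene0")
X=cloud(t);z=X[:,:,2]
m=((z>0.034)&(z<0.05)).astype(np.uint8);m[:185]=0;m[222:]=0;m[:,:62]=0;m[:,345:]=0
P=X[m>0];P=P[(P[:,2]>.036)&(P[:,2]<.047)]
print(P[:,2].mean(),len(P))
r=cv2.minAreaRect((P[:,:2]*1000).astype(np.float32));print(r)
# edges per column at z=.042
cols=list(range(80,160,4))+list(range(195,335,4))
up=[];lo=[]
g=z
for c in cols:
    rr=[k for k in range(188,224) if 0.034<z[k,c]<0.05]
    up.append(onz(t,c,min(rr)-.5,.042)[:2]);lo.append(onz(t,c,max(rr)+.5,.042)[:2])
up=np.array(up);lo=np.array(lo)
for e in (up,lo):
    f=np.polyfit(e[:,1],e[:,0],1);print(f,np.std(e[:,0]-np.polyval(f,e[:,1])))
# end columns
for rr in range(196,212,4):
    cc=[k for k in range(50,360) if 0.034<z[rr,k]<0.05];print(rr,onz(t,min(cc)-.5,rr,.042),onz(t,max(cc)+.5,rr,.042))
# scene corners from crop (3x): 
for a,b in [(45,533),(112,568),(412,36),(467,55)]:
    print(onz(s,230+(a-1)/3,110+(b-1)/3,.042))
```

```text
0.04200500771013696 6209
((598.2796630859375, 9.021652221679688), (488.12078857421875, 60.5672607421875), 89.7475814819336)
[-7.14568372e-05  6.22933218e-01] 0.0016556903331799465
[0.00411503 0.57621684] 0.003937968967561937
196 [0.610329  0.2521174 0.042    ] [ 0.61637687 -0.23563518  0.042     ]
200 [0.6031096  0.25177806 0.042     ] [ 0.60906256 -0.23562568  0.042     ]
204 [0.59590052 0.2514392  0.042     ] [ 0.60175883 -0.2356162   0.042     ]
208 [0.58868072 0.25287451 0.042     ] [ 0.59446565 -0.23560673  0.042     ]
[ 0.57734422 -0.23473028  0.042     ]
[ 0.62143615 -0.23385929  0.042     ]
[0.57853967 0.24608436 0.042     ]
[0.62090295 0.2486648  0.042     ]
```

Run:
```python
from h import *
t=load("top0");s=load("scene0")
X=cloud(t)
# stop plate exposed corners (z~0.06), lever, carriage, foot toe
for n,(v0,v1,u0,u1),(z0,z1) in [("plate near",(250,262,172,190),(.05,.066)),("plate far",(216,224,172,190),(.05,.066)),("carriage top",(192,206,160,192),(.062,.07)),("boss",(220,250,155,190),(.095,.13)),("lever hi",(165,186,160,182),(.09,.13)),("toe",(216,262,240,262),(.05,.09))]:
    P=X[v0:v1,u0:u1].reshape(-1,3);P=P[(P[:,2]>z0)&(P[:,2]<z1)]
    print(n,len(P),np.percentile(P,[3,50,97],axis=0).round(4).tolist())
crop(t,155,200,155,265,5,"pics/t0d.png")
crop(s,285,350,130,200,9,"pics/s0d.png")
```

```text
plate near 66 [[0.5032, 0.04, 0.0557], [0.5085, 0.0464, 0.0598], [0.5155, 0.0537, 0.0633]]
plate far 74 [[0.5646, 0.04, 0.0502], [0.5686, 0.0496, 0.0583], [0.5754, 0.066, 0.0617]]
carriage top 129 [[0.594, 0.0438, 0.0627], [0.6007, 0.0574, 0.0664], [0.6135, 0.076, 0.0695]]
boss 459 [[0.5199, 0.0441, 0.0957], [0.5393, 0.056, 0.1041], [0.5585, 0.0742, 0.1133]]
lever hi 145 [[0.6241, 0.0555, 0.1], [0.6357, 0.0609, 0.118], [0.6479, 0.0674, 0.1249]]
toe 627 [[0.5095, -0.0837, 0.055], [0.5393, -0.07, 0.0637], [0.5695, -0.0554, 0.0711]]
```

View pics/t0d.png

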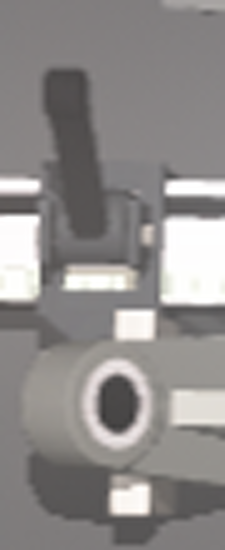

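View pics/s0d.png

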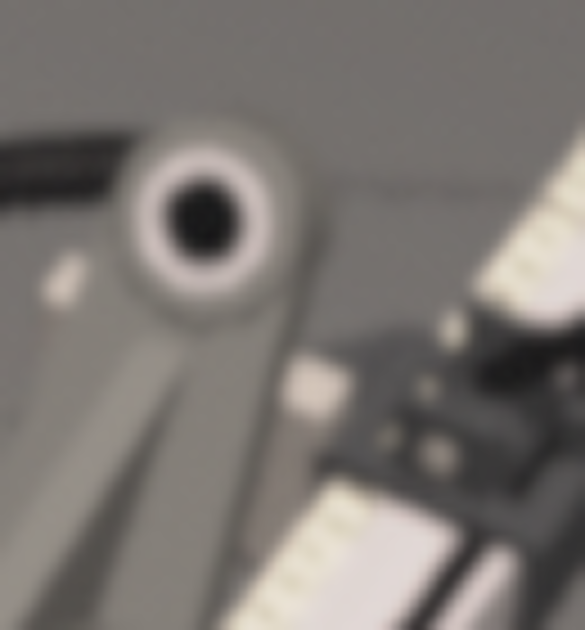

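```bash
python3 - <<'E'
from h import *
t=load("top0");s=load("scene0")
print("bossface top",onz(t,155+117/5,155+401/5,.098))
print("bossface scene",onz(s,285+203/9,130+218/9,.098))
X=cloud(t)
# upper toe edge / foot: sides
P=X[214:264,180:262].reshape(-1,3);P=P[(P[:,2]>.02)&(P[:,2]<.08)]
# yaw: foot side edges per y bin
for y in np.arange(-.07,0,.01):
    q=P[(abs(P[:,1]-y)<.005)&(P[:,0]<.574)];
    if len(q): print(round(y,3),np.percentile(q[:,0],[1,99]).round(4),np.median(q[:,2]).round(4))
q=np.polyfit(P[:,1],P[:,2],1)
M=X[216:262,225:252].reshape(-1,3);M=M[(M[:,2]>.03)&(M[:,2]<.075)&(M[:,1]>-.068)&(abs(M[:,0]-.539)>.01)];A=np.c_[M[:,:2],np.ones(len(M))]
k=np.linalg.lstsq(A,M[:,2],rcond=None)[0];print("foot plane z=ax+by+c",k,np.degrees(np.arctan(k[:2])))
E
python3 -m creep '[[[24,-40,5],[0,0,0.097]],[[24,-42,5],[0,0,0.097]],[[24,-42,5],[0,0,0.096]],[[24,-42,5],[0,0,0.096]],[[24,-42,0],[0,0,0]],[[24,-42,0],[0,0,0]],[[24,-42,0],[0,0,0]],[[24,-42,0],[0,0,0]]]' 0.3 40
```

```text
bossface top [0.53970193 0.04550459 0.098     ]
bossface scene [0.54005325 0.04438897 0.098     ]
-0.07 [0.5078 0.5706] 0.0668
-0.06 [0.5078 0.5714] 0.0593
-0.05 [0.5077 0.5698] 0.0523
-0.04 [0.5077 0.5702] 0.0454
-0.03 [0.5076 0.5707] 0.0383
-0.02 [0.5093 0.5711] 0.0313
-0.01 [0.5093 0.5697] 0.0242
0.0 [0.511  0.5675] 0.03
foot plane z=ax+by+c [-0.03183368 -0.71998308  0.03253279] [ -1.82331951 -35.75324876]
clock: 1.15
position: [0.4371, 0.2667, 0.2512]
tcp_rot: [[1.0, -0.0, -0.0], [0.0, -0.0, 1.0], [-0.0, -1.0, -0.0]]
ft_force: [1.1, 0.5, -0.4]
gripper_width: 0.0297
```

```bash
python3 -m creep '[[[17,-28,0],[-0.105,0,0]],[[17,-28,0],[-0.105,0,0]],[[17,-28,0],[-0.105,0,0]],[[17,-28,0],[-0.105,0,0]],[[17,-28,0],[-0.104,0,0]],[[17.4,-29,0],[-0.104,0,0]],[[0,0,0],[0,0,0]]]' -0.13 40
```

```text
clock: 2.02
position: [0.5388, 0.0981, 0.2496]
tcp_rot: [[1.0, -0.003, -0.001], [-0.001, -0.589, 0.808], [-0.003, -0.808, -0.589]]
ft_force: [0.0, -0.5, -0.7]
gripper_width: 0.0482
```

```bash
python3 -m creep '[[[0,0,-30],[0,0,0]],[[0,0,-35],[0,0,0]],[[0.6,0,-35],[0,0,0]],[[0,0,0],[0,0,0]]]'
python3 - <<'E'
from h import *
from plant import arm
for n in ["wrist","scene"]:
    c=arm.capture(n); cv2.imwrite(f"pics/{n}1.png",c["frame"][:,:,::-1]); np.savez(f"pics/{n}1.npz",**c)
crop(c,230,430,90,240,3.5,"pics/s1c.png")
E
```

```text
clock: 2.52
position: [0.5374, 0.0992, 0.1495]
tcp_rot: [[1.0, -0.004, -0.003], [0.0, -0.588, 0.809], [-0.005, -0.809, -0.588]]
ft_force: [-0.4, -0.6, 0.5]
gripper_width: 0.0483
```

View pics/wrist1.png

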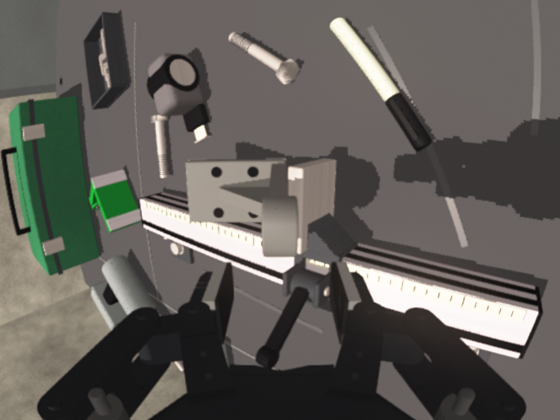

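View pics/s1c.png

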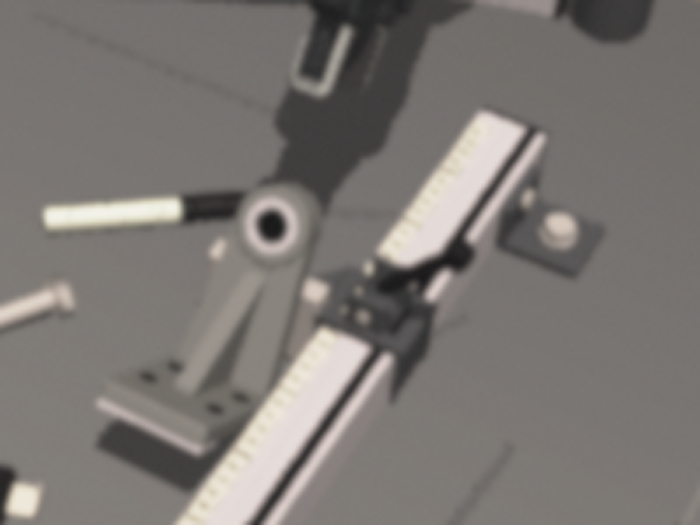

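The wrist view shows the boss (280,225) centred between the open fingers (225 and 340), so I go in along the tool axis.

```bash
python3 -m creep '[[[1,-11,-15],[0,0,0]],[[1,-12,-16],[0,0,0]],[[0,-10,-13],[0,0,0]],[[0,-8,-11],[0,0,0]],[[0,-7,-9],[0,0,0]],[[0,0,0],[0,0,0]]]'
python3 - <<'E'
from h import *
from plant import arm
for n in ["wrist","scene"]:
    c=arm.capture(n); cv2.imwrite(f"pics/{n}2.png",c["frame"][:,:,::-1]); np.savez(f"pics/{n}2.npz",**c)
crop(c,230,430,90,240,3.5,"pics/s2c.png")
E
```

```text
clock: 3.38
position: [0.541, 0.0502, 0.0866]
tcp_rot: [[1.0, -0.002, -0.0], [-0.001, -0.588, 0.809], [-0.002, -0.809, -0.588]]
ft_force: [-0.3, 0.5, -0.1]
gripper_width: 0.0482
```

View pics/wrist2.png

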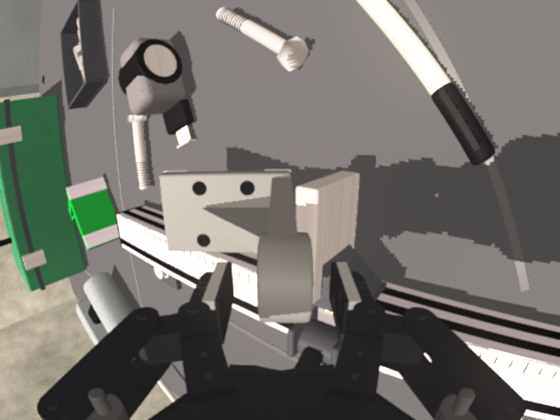

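View pics/s2c.png

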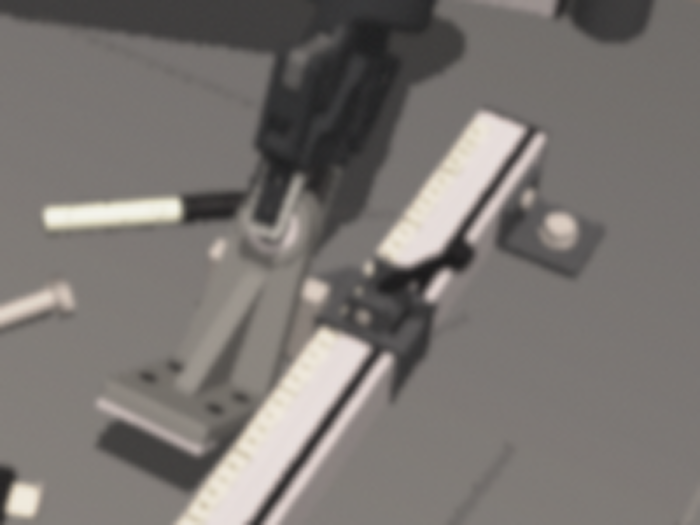

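Boss lies between the fingers with about equal gaps. I close on it gently.

```bash
python3 -m creep '[[[0,0,0],[0,0,0]],[[0,0,0],[0,0,0]],[[0,0,0],[0,0,0]],[[0,0,0],[0,0,0]]]' 0.6 45
```

```text
clock: 3.98
position: [0.542, 0.052, 0.0878]
tcp_rot: [[1.0, 0.001, -0.0], [0.001, -0.587, 0.81], [0.001, -0.81, -0.587]]
ft_force: [-0.1, 3.0, 4.2]
gripper_width: 0.0233
```

Run:
```python
import numpy as np
b=np.radians(32.35-np.arange(0,19)*2.0);r=103.9
y=r*np.sin(b);z=r*np.cos(b)
print(np.c_[np.diff(y),np.diff(z)].round(1).tolist(), np.radians(2))
```

```text
[[-3.1, 1.9], [-3.2, 1.8], [-3.2, 1.7], [-3.3, 1.6], [-3.3, 1.4], [-3.4, 1.3], [-3.4, 1.2], [-3.5, 1.1], [-3.5, 1.0], [-3.5, 0.8], [-3.6, 0.7], [-3.6, 0.6], [-3.6, 0.5], [-3.6, 0.3], [-3.6, 0.2], [-3.6, 0.1], [-3.6, -0.0], [-3.6, -0.2]] 0.03490658503988659
```

```bash
python3 -m creep '[[[0,-3.1,1.9],[0.035,0,0]],[[0,-3.2,1.8],[0.035,0,0]],[[0,-3.2,1.7],[0.035,0,0]],[[0,-3.3,1.6],[0.035,0,0]],[[0,0,0],[0,0,0]]]'
```

```text
clock: 4.6
position: [0.5419, 0.0372, 0.0948]
tcp_rot: [[1.0, 0.0, 0.002], [-0.002, -0.468, 0.884], [0.001, -0.884, -0.468]]
ft_force: [0.2, 0.7, 2.2]
gripper_width: 0.0234
```

```bash
python3 -m creep '[[[0,-3.3,1.4],[0.035,0,0]],[[0,-3.4,1.3],[0.035,0,0]],[[0,-3.4,1.2],[0.035,0,0]],[[0,-3.5,1.1],[0.035,0,0]],[[0,-3.5,1],[0.035,0,0]],[[0,-3.5,0.8],[0.035,0,0]],[[0,0,0],[0,0,0]]]'
python3 - <<'E'
from h import *
from plant import arm
for n in ["scene"]:
    c=arm.capture(n); cv2.imwrite(f"pics/{n}3.png",c["frame"][:,:,::-1]); np.savez(f"pics/{n}3.npz",**c)
crop(c,230,430,90,240,3.5,"pics/s3c.png")
E
```

```text
clock: 5.48
position: [0.542, 0.0163, 0.1018]
tcp_rot: [[1.0, 0.0, 0.002], [-0.002, -0.275, 0.962], [0.001, -0.962, -0.275]]
ft_force: [1.0, -0.7, 5.1]
gripper_width: 0.0233
```

View pics/s3c.png

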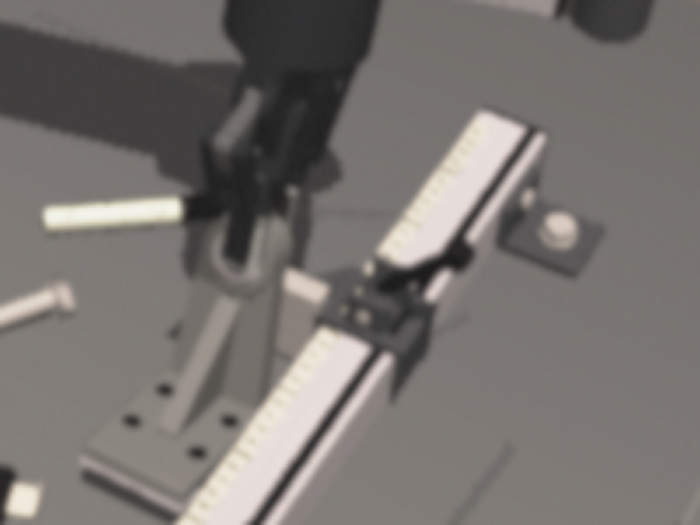

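The bracket is now at about 16° and follows the grip, with the heel lightly loaded. I keep lowering.

```bash
python3 -m creep '[[[0,-3.6,0.7],[0.035,0,0]],[[0,-3.6,0.6],[0.035,0,0]],[[0,-3.6,0.5],[0.035,0,0]],[[0,-3.6,0.3],[0.035,0,0]],[[0,-3.6,0.2],[0.035,0,0]],[[0,0,0],[0,0,0]]]'
```

```text
clock: 6.28
position: [0.5421, -0.0016, 0.1043]
tcp_rot: [[1.0, 0.001, 0.002], [-0.002, -0.103, 0.995], [0.001, -0.995, -0.103]]
ft_force: [-0.3, -0.7, 9.6]
gripper_width: 0.0233
```

```bash
python3 -m creep '[[[0,-1.8,0],[0.0175,0,0]],[[0,-1.8,0],[0.0175,0,0]],[[0,-1.8,0],[0.0175,0,0]],[[0,-1.4,0],[0.013,0,0]],[[0,0,0],[0,0,0]]]'
```

```text
clock: 6.9
position: [0.5421, -0.0083, 0.1045]
tcp_rot: [[1.0, 0.001, 0.001], [-0.001, -0.038, 0.999], [0.001, -0.999, -0.038]]
ft_force: [-1.4, -2.0, 10.9]
gripper_width: 0.0227
```

```bash
python3 -m creep '[[[0,-1.2,0.1],[0.012,0,0]],[[0,-1.2,0.1],[0.012,0,0]],[[0,-0.8,0.1],[0.01,0,0]],[[0,0,0],[0,0,0]],[[0,0,0],[0,0,0]]]'
python3 - <<'E'
from h import *
from plant import arm
print(arm.state()["ft_torque"])
for n in ["scene","top"]:
    c=arm.capture(n); cv2.imwrite(f"pics/{n}4.png",c["frame"][:,:,::-1]); np.savez(f"pics/{n}4.npz",**c)
crop(load("scene4"),230,430,90,240,3.5,"pics/s4c.png")
X=cloud(c)
M=X[216:262,228:262].reshape(-1,3)
M=X.reshape(-1,3);M=M[(M[:,0]>.512)&(M[:,0]<.566)&(M[:,1]>-.1)&(M[:,1]<-.03)&(M[:,2]>.005)&(M[:,2]<.03)&(abs(M[:,0]-.54)>.01)]
k=np.linalg.lstsq(np.c_[M[:,:2],np.ones(len(M))],M[:,2],rcond=None)[0];print(len(M),np.degrees(k[:2]),np.median(M[:,2]))
E
```

```text
clock: 7.52
position: [0.542, -0.0117, 0.1044]
tcp_rot: [[1.0, 0.001, 0.001], [-0.001, -0.005, 1.0], [0.001, -1.0, -0.005]]
ft_force: [-1.6, -3.8, 9.0]
gripper_width: 0.0231
[-0.78638076  0.18292555  0.01009586]
512 [-0.06896872 -0.42165002] 0.015323223473300247
```

View pics/s4c.png

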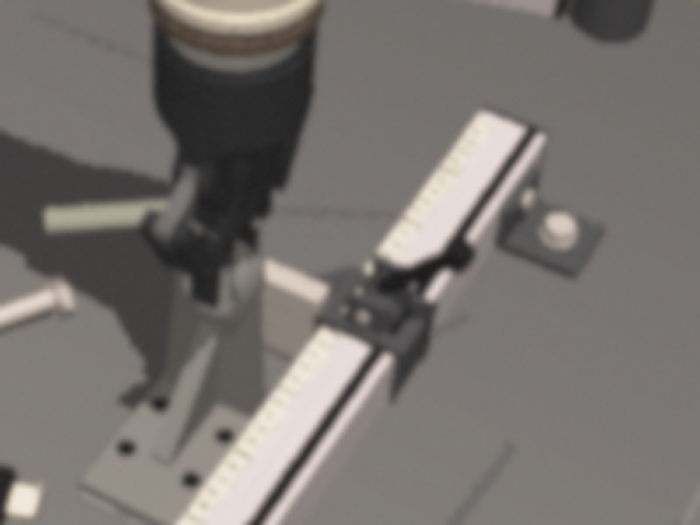

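```bash
python3 -m creep '[[[0,-0.7,0.2],[0.009,0,0]],[[0,0,0],[0,0,0]]]'; python3 -c "
from plant import arm
print(arm.state()['ft_torque'])"; python3 -m creep '[[[0,0,0],[0,0,0]],[[0,0,0],[0,0,0]],[[0,0,0],[0,0,0]]]' 0.25 20
```

```text
clock: 7.88
position: [0.5419, -0.0125, 0.1045]
tcp_rot: [[1.0, 0.001, 0.001], [-0.001, 0.004, 1.0], [0.001, -1.0, 0.004]]
ft_force: [-0.6, -1.9, 7.6]
gripper_width: 0.0229
[-0.87708217  0.13765926  0.03109147]
clock: 8.25
position: [0.5411, -0.0107, 0.1035]
tcp_rot: [[1.0, -0.001, -0.001], [0.001, 0.006, 1.0], [-0.001, -1.0, 0.006]]
ft_force: [0.8, -0.0, 0.5]
gripper_width: 0.0321
```

Released without any disturbance. I open, lift clear, and look.

```bash
python3 -m creep '[[[0,0,0],[0,0,0]],[[0,0,6],[0,0,0]],[[0,0,20],[0,0,0]],[[0,0,35],[0,0,0]],[[0,60,30],[0,0,0]],[[0,60,0],[0,0,0]],[[0,0,0],[0,0,0]]]' 0.0 20
python3 - <<'E'
from h import *
from plant import arm
for n in ["scene","top"]:
    c=arm.capture(n); cv2.imwrite(f"pics/{n}5.png",c["frame"][:,:,::-1]); np.savez(f"pics/{n}5.npz",**c)
crop(load("scene5"),230,430,90,240,3.5,"pics/s5c.png")
crop(c,50,350,150,280,2.6,"pics/t5c.png")
X=cloud(c)
M=X.reshape(-1,3);M=M[(M[:,0]>.50)&(M[:,0]<.573)&(M[:,1]>-.13)&(M[:,1]<-.03)&(M[:,2]>.008)&(M[:,2]<.022)]
print("foot",np.percentile(M,[2,50,98],axis=0).round(4).tolist())
N=M[(abs(M[:,0]-.54)>.01)]
k=np.linalg.lstsq(np.c_[N[:,:2],np.ones(len(N))],N[:,2],rcond=None)[0];print(len(N),np.degrees(k[:2]))
M=X.reshape(-1,3);M=M[(M[:,0]>.50)&(M[:,0]<.573)&(M[:,1]>-.05)&(M[:,1]<.06)&(M[:,2]>.09)&(M[:,2]<.14)]
print("boss",np.percentile(M,[2,50,98],axis=0).round(4).tolist())
E
```

```text
clock: 9.12
position: [0.5411, 0.1122, 0.1944]
tcp_rot: [[1.0, 0.002, -0.01], [0.01, 0.009, 1.0], [0.002, -1.0, 0.009]]
ft_force: [-0.5, -0.6, -0.1]
gripper_width: 0.0427
foot [[0.5082, -0.1046, 0.0112], [0.5379, -0.0716, 0.0147], [0.5709, -0.0314, 0.0184]]
991 [0.00445321 0.24052826]
boss [[0.5181, -0.0244, 0.0989], [0.5381, -0.0138, 0.1256], [0.5596, -0.0009, 0.1313]]
```

View pics/s5c.png

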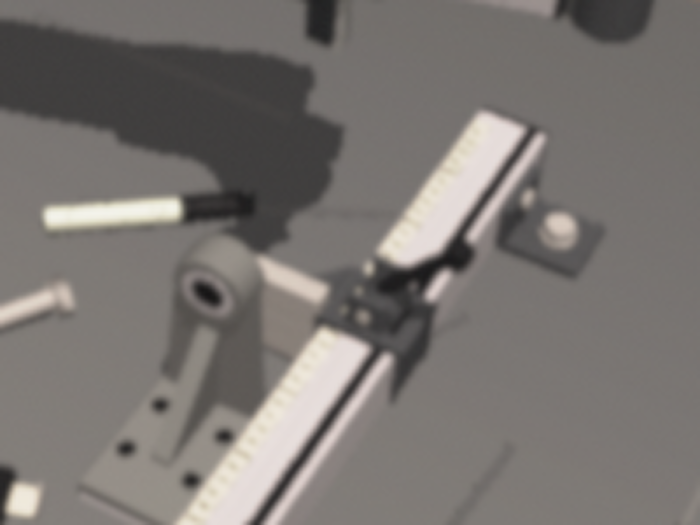

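View pics/t5c.png

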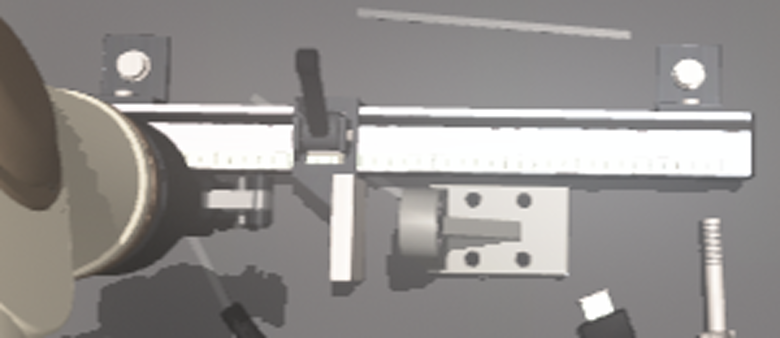

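The bracket stands flat (foot top at 15 mm, level), toe edge at y≈-0.106. Next: shut the fingers and press on the toe at (0.5395,-0.098).

```bash
python3 -m creep '[[[0,-42,0],[0,0,0]],[[0,-42,0],[0,0,0]],[[0,-42,0],[0,0,0]],[[0,-42,0],[0,0,0]],[[0,-41,0],[0,0,0]],[[-1,0,-40],[0,0,0]],[[0,0,-50],[0,0,0]],[[0,0,-40],[0,0,0]]]' 1 40
```

```text
clock: 10.22
position: [0.5391, -0.1067, 0.061]
tcp_rot: [[1.0, -0.002, 0.004], [-0.003, 0.005, 1.0], [-0.002, -1.0, 0.005]]
ft_force: [0.6, 0.3, -0.1]
gripper_width: -0.0001
```

```bash
python3 -m creep '[[[0,0,-14],[0,0,0]],[[0,0,-10],[0,0,0]],[[0,0,0],[0,0,0]]]'
```

```text
clock: 10.6
position: [0.541, -0.1044, 0.0393]
tcp_rot: [[1.0, 0.001, 0.0], [-0.0, 0.005, 1.0], [0.001, -1.0, 0.005]]
ft_force: [0.2, -0.2, 0.5]
gripper_width: -0.0
```

```bash
python3 -m creep '[[[-1,6,0],[0,0,0]],[[0,0,0],[0,0,0]]]';python3 -m creep '[[[0,0,-6],[0,0,0]],[[0,0,-6],[0,0,0]],[[0,0,0],[0,0,0]]]'
python3 - <<'E'
from h import *
from plant import arm
c=arm.capture("scene"); np.savez("pics/scene6.npz",**c)
crop(c,200,400,90,260,3.5,"pics/s6c.png")
E
```

```text
clock: 10.85
position: [0.5404, -0.0971, 0.04]
tcp_rot: [[1.0, 0.002, -0.002], [0.001, 0.005, 1.0], [0.002, -1.0, 0.005]]
ft_force: [-0.4, -0.8, -0.1]
gripper_width: 0.0001
clock: 11.22
position: [0.5389, -0.098, 0.0261]
tcp_rot: [[1.0, -0.001, -0.0], [0.0, 0.006, 1.0], [-0.001, -1.0, 0.006]]
ft_force: [-0.1, -0.3, -0.7]
gripper_width: -0.0001
```

View pics/s6c.png

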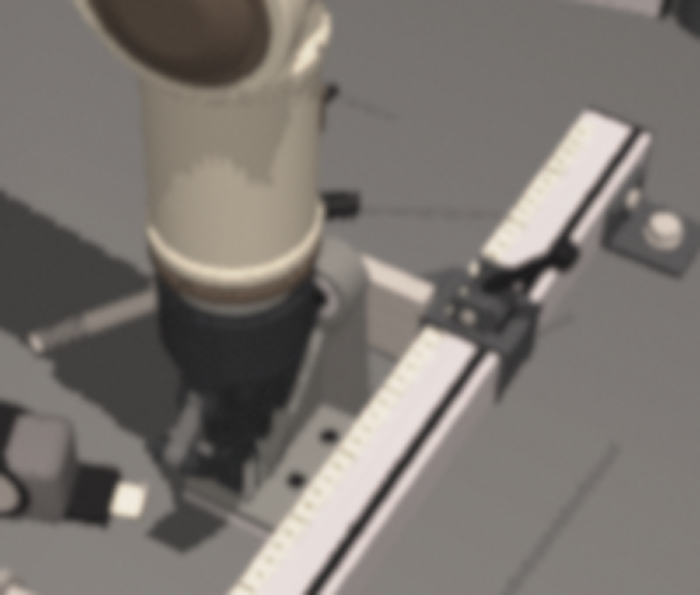

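The fingers stand over the toe edge (crop 215,475). I descend to contact in small steps.

```bash
python3 -m creep '[[[0,0,-5],[0,0,0]],[[0,0,-4],[0,0,0]],[[0,0,0],[0,0,0]]]'; python3 -m creep '[[[0,0,-2],[0,0,0]],[[0,0,-1.5],[0,0,0]],[[0,0,0],[0,0,0]]]'
```

```text
clock: 11.65
position: [0.5392, -0.0979, 0.0174]
tcp_rot: [[1.0, -0.001, -0.0], [0.0, 0.006, 1.0], [-0.001, -1.0, 0.006]]
ft_force: [-0.2, -0.3, 0.4]
gripper_width: -0.0001
clock: 12.02
position: [0.5397, -0.098, 0.0151]
tcp_rot: [[1.0, 0.0, -0.0], [0.0, 0.005, 1.0], [0.0, -1.0, 0.005]]
ft_force: [-1.6, 0.7, 6.9]
gripper_width: 0.0003
```

```bash
python3 -m creep '[[[0,0,-1.5],[0,0,0]],[[0,0,0],[0,0,0]],[[0,0,0],[0,0,0]]]'; python3 -m creep '[[[0,0,-0.5],[0,0,0]],[[0,0,0],[0,0,0]],[[0,0,0],[0,0,0]],[[0,0,0],[0,0,0]]]'
```

```text
clock: 12.4
position: [0.5397, -0.098, 0.015]
tcp_rot: [[1.0, 0.0, -0.0], [0.0, 0.004, 1.0], [0.0, -1.0, 0.004]]
ft_force: [-6.5, 0.9, 20.6]
gripper_width: 0.0001
clock: 12.9
position: [0.5397, -0.098, 0.015]
tcp_rot: [[1.0, 0.0, -0.0], [0.0, 0.004, 1.0], [0.0, -1.0, 0.004]]
ft_force: [-8.9, 1.2, 25.6]
gripper_width: 0.0
```

Toe pressed to 25 N and the contact height stayed at 15.0 mm, so no rocking there. Now the boss crown.

```bash
python3 -m creep '[[[0,0,4],[0,0,0]],[[0,0,30],[0,0,0]],[[0,0,50],[0,0,0]],[[0,0,50],[0,0,0]],[[0,43,6],[0,0,0]],[[0,43,0],[0,0,0]],[[0,0,-6],[0,0,0]],[[0,0,0],[0,0,0]]]'
```

```text
clock: 13.9
position: [0.539, -0.0125, 0.1457]
tcp_rot: [[1.0, -0.001, -0.001], [0.001, 0.005, 1.0], [-0.001, -1.0, 0.005]]
ft_force: [0.2, -0.4, 0.1]
gripper_width: -0.0004
```

```bash
python3 -m creep '[[[0,0,-7],[0,0,0]],[[0,0,-5],[0,0,0]],[[0,0,0],[0,0,0]]]'; python3 -m creep '[[[0,0,-2],[0,0,0]],[[0,0,-1.5],[0,0,0]],[[0,0,0],[0,0,0]]]'
```

```text
clock: 14.28
position: [0.539, -0.0126, 0.1336]
tcp_rot: [[1.0, -0.001, 0.001], [-0.001, 0.006, 1.0], [-0.001, -1.0, 0.006]]
ft_force: [-0.3, -0.5, 0.1]
gripper_width: 0.0001
clock: 14.65
position: [0.5395, -0.0119, 0.1308]
tcp_rot: [[1.0, -0.0, -0.0], [0.0, 0.006, 1.0], [-0.0, -1.0, 0.006]]
ft_force: [0.7, -0.2, 0.3]
gripper_width: 0.0001
```

```bash
python3 -m creep '[[[0,0,-1.5],[0,0,0]],[[0,0,0],[0,0,0]],[[0,0,0],[0,0,0]]]'; python3 -m creep '[[[0,0,-1],[0,0,0]],[[0,0,0],[0,0,0]],[[0,0,0],[0,0,0]]]'
```

```text
clock: 15.02
position: [0.5399, -0.0119, 0.13]
tcp_rot: [[1.0, 0.001, -0.0], [0.0, 0.005, 1.0], [0.001, -1.0, 0.005]]
ft_force: [-1.1, 0.0, 5.8]
gripper_width: -0.0002
clock: 15.4
position: [0.5404, -0.0118, 0.13]
tcp_rot: [[1.0, 0.002, -0.0], [0.0, 0.005, 1.0], [0.002, -1.0, 0.005]]
ft_force: [-2.0, -0.6, 11.3]
gripper_width: -0.0001
```

```bash
python3 -m creep '[[[0,0,-1.2],[0,0,0]],[[0,0,0],[0,0,0]],[[0,0,0],[0,0,0]],[[0,0,0],[0,0,0]]]'; python3 -m creep '[[[0,0,4],[0,0,0]],[[0,0,20],[0,0,0]],[[0,40,20],[-0.13,0,0]],[[0,40,0],[-0.13,0,0]],[[-6,40,0],[-0.13,0,0]],[[0,0,0],[-0.13,0,0]],[[0,0,0],[0,0,0]]]'
python3 - <<'E'
from h import *
from plant import arm
for n in ["scene","top"]:
    c=arm.capture(n); np.savez(f"pics/{n}7.npz",**c)
crop(load("scene7"),230,430,90,240,3.5,"pics/s7c.png")
X=cloud(c)
M=X.reshape(-1,3);M=M[(M[:,0]>.50)&(M[:,0]<.573)&(M[:,1]>-.13)&(M[:,1]<-.03)&(M[:,2]>.008)&(M[:,2]<.022)]
print("foot",np.percentile(M,[2,50,98],axis=0).round(4).tolist())
M=X.reshape(-1,3);M=M[(M[:,0]>.50)&(M[:,0]<.573)&(M[:,1]>0.03)&(M[:,1]<.08)&(M[:,2]>.05)&(M[:,2]<.065)]
print("plate",np.percentile(M,[3,50,97],axis=0).round(4).tolist())
E
```

```text
clock: 15.9
position: [0.5412, -0.0117, 0.1301]
tcp_rot: [[1.0, 0.004, -0.0], [0.0, 0.005, 1.0], [0.004, -1.0, 0.005]]
ft_force: [-5.7, -0.4, 19.3]
gripper_width: 0.0
clock: 16.77
position: [0.5323, 0.1118, 0.1693]
tcp_rot: [[1.0, 0.0, -0.008], [0.007, -0.491, 0.871], [-0.004, -0.871, -0.491]]
ft_force: [-0.0, -0.8, -0.2]
gripper_width: -0.0002
foot [[0.5082, -0.1046, 0.0113], [0.5379, -0.0714, 0.0147], [0.5707, -0.0314, 0.0186]]
plate [[0.505, 0.04, 0.0506], [0.5417, 0.0472, 0.0592], [0.5717, 0.0667, 0.0624]]
```

View pics/s7c.png

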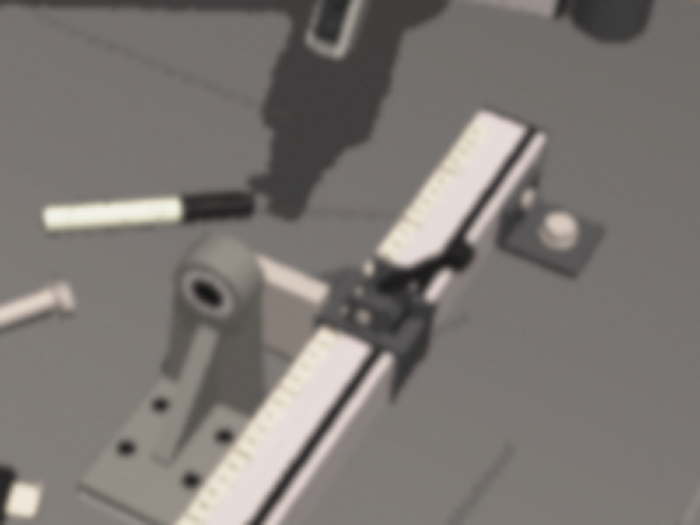

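The boss took 19 N with no sinking (130.0→130.1 mm), and the foot hasn't moved. Next I go down behind the stop plate (back face y≈0.054) with the tool tilted about 29° so the body stays clear of the boss.

```bash
python3 -m creep '[[[0,-16,0],[0,0,0]],[[0,0,-40],[0,0,0]],[[0,0,-45],[0,0,0]],[[0,0,-36],[0,0,0]],[[0,0,-20],[0,0,0]],[[0,0,0],[0,0,0]]]'
python3 - <<'E'
from h import *
from plant import arm
for n in ["scene","wrist"]:
    c=arm.capture(n); np.savez(f"pics/{n}8.npz",**c)
crop(load("scene8"),230,430,90,240,3.5,"pics/s8c.png"); crop(c,100,500,60,400,1.8,"pics/w8.png")
E
```

```text
clock: 17.62
position: [0.5332, 0.0897, 0.0298]
tcp_rot: [[1.0, -0.003, 0.001], [-0.003, -0.493, 0.87], [-0.002, -0.87, -0.493]]
ft_force: [-0.9, -0.4, -0.2]
gripper_width: 0.0
```

View pics/w8.png

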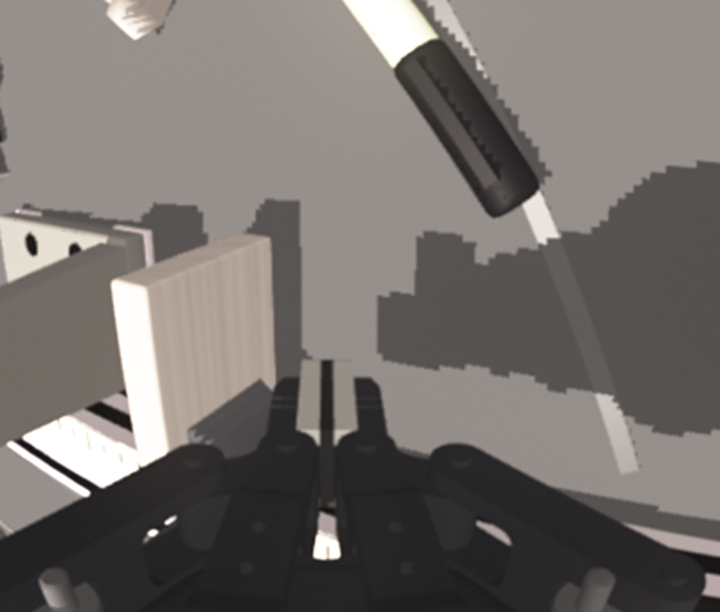

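View pics/s8c.png

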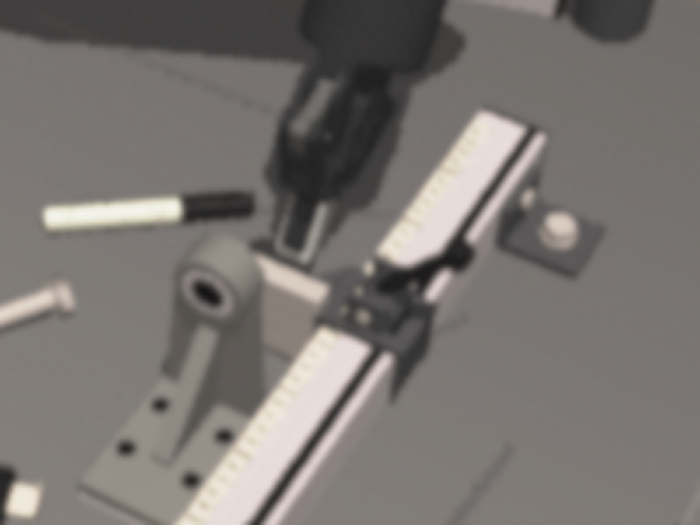

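```bash
python3 -m creep '[[[-2,-8,0],[0,0,0]],[[-1,-8,0],[0,0,0]],[[0,-6,0],[0,0,0]],[[0,-5,0],[0,0,0]],[[0,0,0],[0,0,0]]]'; python3 -m creep '[[[0,-5,0],[0,0,0]],[[0,-5,0],[0,0,0]],[[0,0,0],[0,0,0]]]'
```

```text
clock: 18.35
position: [0.5306, 0.0644, 0.0303]
tcp_rot: [[1.0, -0.0, 0.0], [-0.001, -0.492, 0.87], [-0.0, -0.87, -0.492]]
ft_force: [0.5, -0.1, -1.0]
gripper_width: 0.0
clock: 18.73
position: [0.5307, 0.0556, 0.0301]
tcp_rot: [[1.0, 0.0, -0.0], [0.001, -0.491, 0.871], [0.0, -0.871, -0.491]]
ft_force: [0.6, 2.7, -0.5]
gripper_width: -0.0003
```

```bash
python3 -m creep '[[[0,-5,0],[0,0,0]],[[0,-5,0],[0,0,0]],[[0,-5,0],[0,0,0]],[[0,-5,0],[0,0,0]],[[0,-5,0],[0,0,0]],[[0,-3,0],[0,0,0]],[[0,0,0],[0,0,0]]]'
python3 - <<'E'
from h import *
from plant import arm
for n in ["scene","top"]:
    c=arm.capture(n); np.savez(f"pics/{n}9.npz",**c)
crop(load("scene9"),230,430,90,240,3.5,"pics/s9c.png")
crop(c,50,350,150,280,2.6,"pics/t9c.png")
E
```

```text
clock: 19.6
position: [0.5305, 0.0262, 0.0302]
tcp_rot: [[1.0, -0.001, 0.0], [-0.0, -0.493, 0.87], [-0.0, -0.87, -0.493]]
ft_force: [0.4, 2.0, -1.4]
gripper_width: 0.0001
```

View pics/s9c.png

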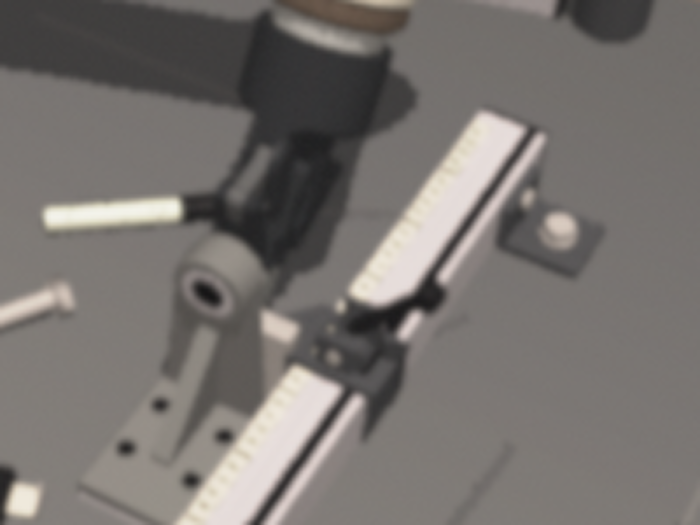

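View pics/t9c.png

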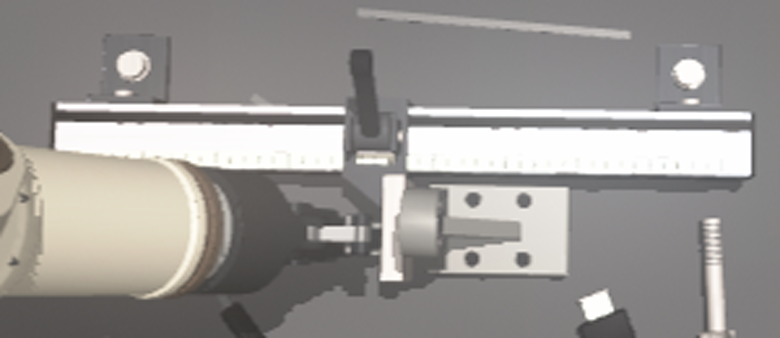

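The stop follows, with a small gap left before the heel. I close it in small steps and watch for the force rise.

```bash
python3 -m creep '[[[0,-3,0],[0,0,0]],[[0,-3,0],[0,0,0]],[[0,0,0],[0,0,0]]]'; python3 -m creep '[[[0,-2,0],[0,0,0]],[[0,0,0],[0,0,0]]]';  python3 -m creep '[[[0,-1.5,0],[0,0,0]],[[0,0,0],[0,0,0]]]'
```

```text
clock: 20.08
position: [0.5305, 0.0207, 0.0302]
tcp_rot: [[1.0, -0.0, -0.0], [-0.0, -0.492, 0.87], [-0.0, -0.87, -0.492]]
ft_force: [-1.2, 3.5, -0.2]
gripper_width: -0.0003
clock: 20.32
position: [0.5305, 0.0188, 0.0302]
tcp_rot: [[1.0, -0.0, -0.0], [0.0, -0.492, 0.87], [-0.0, -0.87, -0.492]]
ft_force: [-2.1, 3.0, 0.0]
gripper_width: 0.0002
clock: 20.58
position: [0.5305, 0.0174, 0.0302]
tcp_rot: [[1.0, -0.0, -0.0], [0.0, -0.492, 0.87], [-0.0, -0.87, -0.492]]
ft_force: [-0.2, 3.4, -0.5]
gripper_width: 0.0
```

Run:
```python
from h import *
from plant import arm
c0=load("top5");s0=load("scene5")
c=arm.capture("top"); np.savez("pics/top10.npz",**c); s=arm.capture("scene"); np.savez("pics/scene10.npz",**s)
def edges(c,rows,u0,u1):
    g=cv2.cvtColor(c["frame"],cv2.COLOR_RGB2GRAY)[rows[0]:rows[1],u0:u1].astype(float).mean(0);return [int(v) for v in g]
print(edges(c0,(251,256),170,200));print(edges(c,(251,256),180,220))
print(edges(c,(217,219),180,220))
crop(c,170,280,205,270,7,"pics/t10.png");crop(s,275,345,140,215,8,"pics/s10.png")
print([onz(c,u,253,.06)[1].round(4) for u in (190,200,210)])
```

```text
[130, 130, 130, 130, 130, 130, 138, 224, 249, 248, 248, 249, 250, 251, 230, 135, 125, 125, 125, 118, 120, 131, 132, 131, 132, 132, 131, 132, 116, 95]
[89, 88, 89, 89, 89, 89, 89, 89, 89, 89, 89, 90, 89, 90, 89, 102, 112, 112, 103, 90, 90, 149, 187, 187, 186, 185, 187, 189, 187, 156, 104, 106, 102, 95, 95, 99, 100, 99, 99, 111]
[100, 100, 100, 100, 99, 99, 109, 124, 129, 130, 130, 131, 131, 130, 131, 131, 132, 128, 124, 124, 124, 124, 180, 219, 228, 226, 225, 225, 224, 217, 179, 109, 91, 93, 98, 98, 98, 98, 99, 99]
[np.float64(0.0313), np.float64(0.0138), np.float64(-0.0036)]
```

View pics/t10.png

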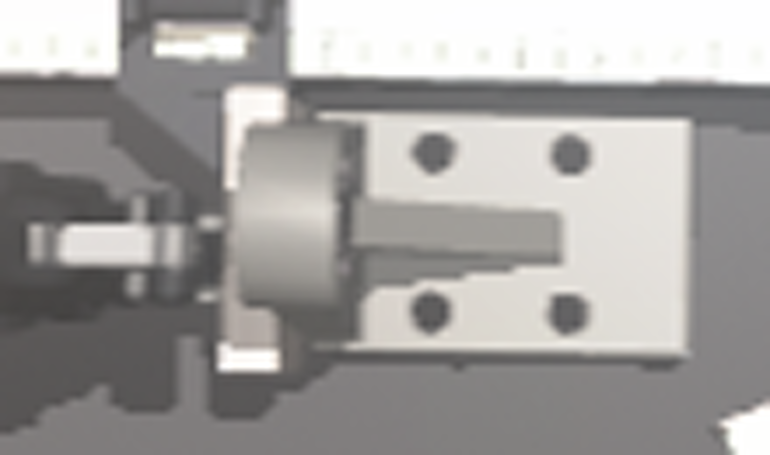

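View pics/s10.png

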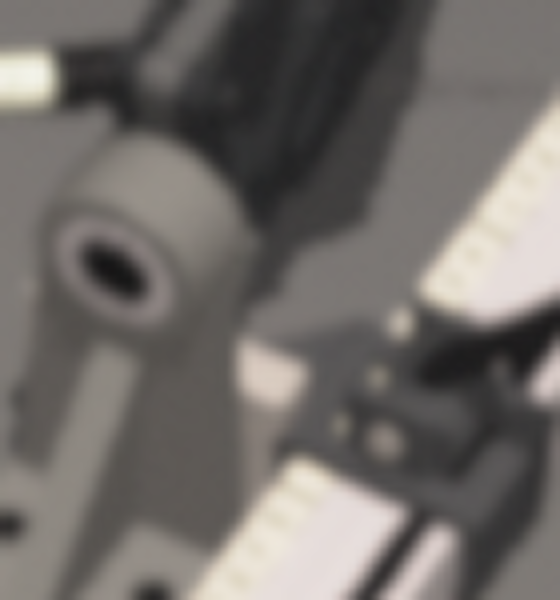

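```bash
for i in 1; do :; done; python3 -m creep '[[[0,-1,0],[0,0,0]],[[0,0,0],[0,0,0]]]' | grep -E "pos|force"; python3 -m creep '[[[0,-0.8,0],[0,0,0]],[[0,0,0],[0,0,0]]]'| grep -E "pos|force"
python3 - <<'E'
from h import *
from plant import arm
def toe(c):
    g=cv2.cvtColor(c["frame"],cv2.COLOR_RGB2GRAY).astype(float)[226:250,262:276].mean(0);i=np.argmin(np.diff(g));lv=(g[:5].mean()+g[-3:].mean())/2;j=np.where(g<lv)[0][0];return 262+j-1+(g[j-1]-lv)/(g[j-1]-g[j])
def plate(c):
    g=cv2.cvtColor(c["frame"],cv2.COLOR_RGB2GRAY).astype(float)[252:255,203:218].mean(0);lv=(g.max()+g[-3:].mean())/2;k=g.argmax();j=k+np.where(g[k:]<lv)[0][0];return 203+j-1+(g[j-1]-lv)/(g[j-1]-g[j])
c=arm.capture("top");np.savez("pics/top11.npz",**c)
for x in (load("top10"),c): print(toe(x),plate(x))
E
```

```text
position: [0.5305, 0.0165, 0.0301]
ft_force: [-0.5, 3.0, 1.1]
position: [0.5305, 0.0157, 0.0301]
ft_force: [-0.4, 3.6, 0.8]
267.7355186211142 209.09420289855072
267.7337941628264 210.08928571428572
```

```bash
cat > m.py <<'E'
from h import *
from plant import arm
def toe(c):
    g=cv2.cvtColor(c["frame"],cv2.COLOR_RGB2GRAY).astype(float)[226:250,262:276].mean(0);lv=(g[:5].mean()+g[-3:].mean())/2;j=np.where(g<lv)[0][0];return 262+j-1+(g[j-1]-lv)/(g[j-1]-g[j])
def plate(c):
    g=cv2.cvtColor(c["frame"],cv2.COLOR_RGB2GRAY).astype(float)[252:255,203:218].mean(0);lv=(g.max()+g[-3:].mean())/2;k=g.argmax();j=k+np.where(g[k:]<lv)[0][0];return 203+j-1+(g[j-1]-lv)/(g[j-1]-g[j])
c=arm.capture("top");print(toe(c),plate(c))
E
python3 -m creep '[[[0,-0.8,0],[0,0,0]],[[0,0,0],[0,0,0]]]' | grep -E "pos|force"; python3 m.py;python3 -m creep '[[[0,-0.8,0],[0,0,0]],[[0,0,0],[0,0,0]]]'| grep -E "pos|force";python3 m.py
```

```text
position: [0.5305, 0.0148, 0.0301]
ft_force: [-1.6, 3.2, 0.3]
267.7337933149341 210.28774928774928
position: [0.5305, 0.0143, 0.0302]
ft_force: [-1.1, 4.7, 0.1]
267.7352160493827 210.6443298969072
```

```bash
python3 -m creep '[[[0,-0.5,0],[0,0,0]],[[0,0,0],[0,0,0]],[[0,0,0],[0,0,0]]]' | grep -E "pos|force"; python3 m.py;python3 -m creep '[[[0,-0.5,0],[0,0,0]],[[0,0,0],[0,0,0]],[[0,0,0],[0,0,0]]]'| grep -E "pos|force";python3 m.py
```

```text
position: [0.5305, 0.0143, 0.0302]
ft_force: [-1.7, 6.0, 1.8]
267.7358241082411 210.63917525773195
position: [0.5305, 0.0141, 0.0301]
ft_force: [-1.8, 5.9, 1.8]
267.8121444550975 210.84798534798534
```

Contact: the force stalled at 6 N and the toe edge moved only ~0.15 mm. I back off, rise, and go upright.

```bash
python3 -m creep '[[[0,2,0],[0,0,0]],[[0,15,5],[0,0,0]],[[0,25,40],[0,0,0]],[[0,15,45],[0,0,0]],[[10,10,45],[0.13,0,0]],[[20,0,30],[0.13,0,0]],[[20,0,0],[0.13,0,0]],[[0,0,0],[0.125,0,0]]]'; python3 -m creep '[[[0,0,0],[0,0,0]]]'
python3 - <<'E'
from h import *
from plant import arm
for n in ["scene","top"]:
    c=arm.capture(n); np.savez(f"pics/{n}12.npz",**c)
crop(load("scene12"),270,400,100,200,6,"pics/s12c.png")
crop(c,130,280,150,270,5,"pics/t12c.png")
X=cloud(c);P=X[165:200,180:215].reshape(-1,3);P=P[(P[:,2]>.075)&(P[:,2]<.14)];print(len(P))
for z in np.arange(.08,.13,.01):
    q=P[abs(P[:,2]-z)<.005]
    if len(q):print(round(z,3),q.mean(0).round(4),q[:,1].min().round(4),q[:,1].max().round(4))
E
```

```text
clock: 23.68
position: [0.5826, 0.0795, 0.1969]
tcp_rot: [[1.0, 0.003, 0.001], [-0.001, 0.004, 1.0], [0.003, -1.0, 0.004]]
ft_force: [-0.5, -0.3, -0.7]
gripper_width: 0.0002
clock: 23.8
position: [0.5809, 0.0754, 0.1954]
tcp_rot: [[1.0, -0.001, 0.007], [-0.007, -0.002, 1.0], [-0.001, -1.0, -0.002]]
ft_force: [-1.5, -0.7, -0.0]
gripper_width: 0.0
250
0.08 [0.6082 0.0148 0.0803] -0.0015 0.0219
0.09 [0.6155 0.0152 0.0899] 0.0092 0.0211
0.1 [0.6237 0.0147 0.0999] 0.0091 0.0217
0.11 [0.6313 0.0151 0.1093] 0.0095 0.0223
0.12 [0.641  0.0154 0.1216] 0.009 0.0219
```

View pics/t12c.png

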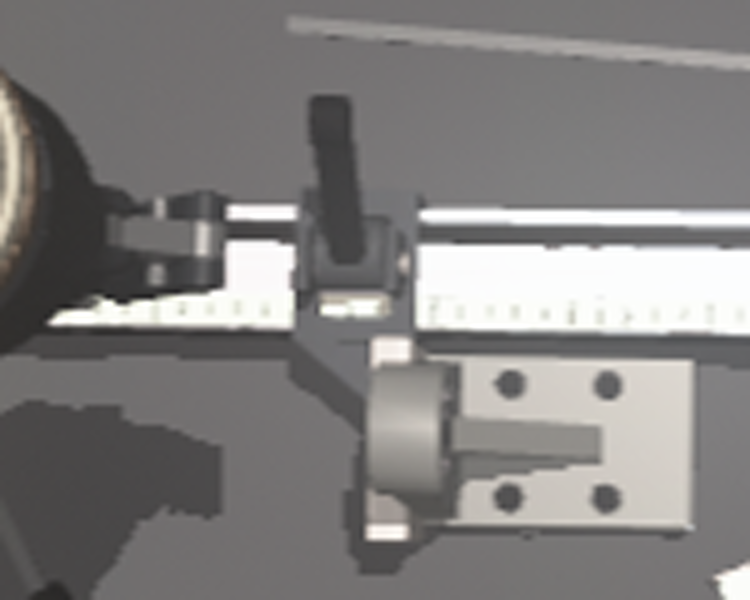

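View pics/s12c.png

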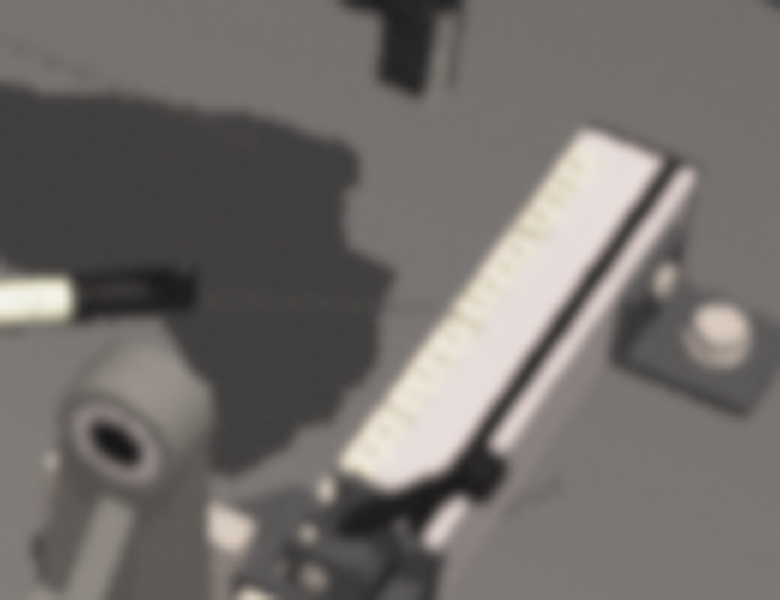

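The lever's upper surface runs from (0.608,0.080) to (0.641,0.122) in x–z at y=0.015, and the plate sits against the heel. I tilt the tool by 25° and approach.

```bash
python3 -m creep '[[[6,-20,0],[0,-0.11,0]],[[7,-20,0],[0,-0.11,0]],[[7,-20,0],[0,-0.11,0]],[[5,0,0],[0,-0.106,0]],[[0,0,-30],[0,0,0]],[[0,0,-30],[0,0,0]],[[0,0,-12],[0,0,0]],[[0,0,0],[0,0,0]]]'
python3 - <<'E'
from h import *
from plant import arm
for n in ["scene","wrist"]:
    c=arm.capture(n); np.savez(f"pics/{n}13.npz",**c)
crop(load("scene13"),250,400,80,200,5,"pics/s13c.png");crop(c,100,500,60,400,1.7,"pics/w13.png")
E
```

```text
clock: 24.9
position: [0.6049, 0.0223, 0.1223]
tcp_rot: [[0.907, 0.42, -0.004], [0.004, 0.002, 1.0], [0.42, -0.907, 0.0]]
ft_force: [0.3, 0.3, 0.7]
gripper_width: -0.0
```

View pics/s13c.png

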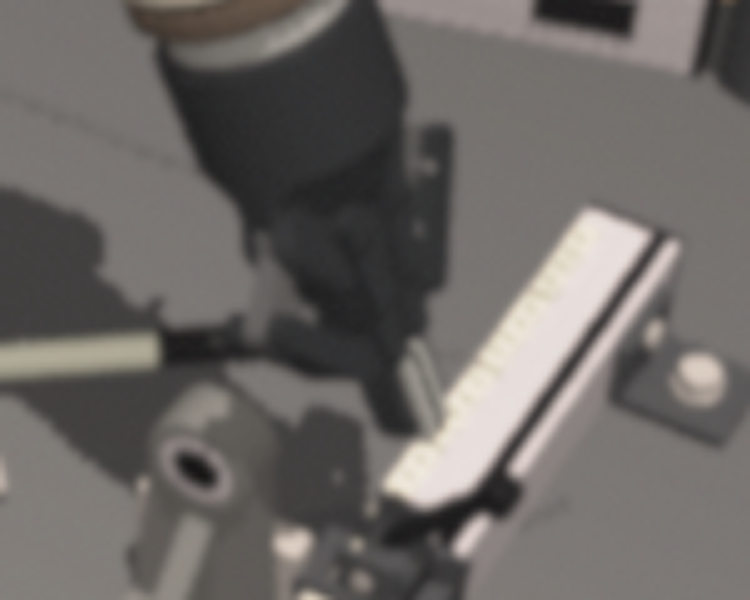

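View pics/w13.png

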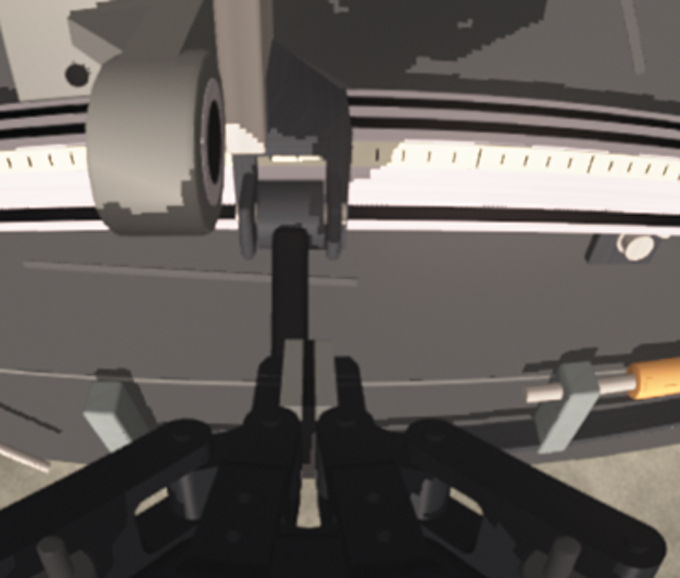

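```bash
python3 -m creep '[[[0,-6.5,0],[0,0,0]],[[4,0,-3],[0,0,0]],[[4,0,-3],[0,0,0]],[[0,0,0],[0,0,0]]]'
python3 - <<'E'
import numpy as np
ph=np.radians(np.linspace(55,-1,15));th=np.radians(np.linspace(25,0,15));s,n=64,6.
C=np.c_[600+s*np.cos(ph)-n*np.sin(ph),59+s*np.sin(ph)+n*np.cos(ph)]
T=C-11*np.c_[np.cos(th),np.sin(th)]
print(T.round(1).tolist());print(np.diff(T,axis=0).round(1).tolist(),np.diff(th)[0])
E
```

```text
clock: 25.5
position: [0.6138, 0.0135, 0.1169]
tcp_rot: [[0.907, 0.422, -0.0], [-0.0, 0.0, 1.0], [0.422, -0.907, 0.0]]
ft_force: [0.3, 0.0, 0.1]
gripper_width: -0.0001
[[621.8, 110.2], [625.5, 108.2], [629.0, 105.9], [632.4, 103.3], [635.5, 100.6], [638.4, 97.6], [641.1, 94.4], [643.6, 91.0], [645.8, 87.5], [647.7, 83.8], [649.4, 80.0], [650.7, 76.1], [651.8, 72.1], [652.6, 68.0], [653.1, 63.9]]
[[3.7, -2.0], [3.5, -2.3], [3.3, -2.5], [3.1, -2.8], [2.9, -3.0], [2.7, -3.2], [2.5, -3.4], [2.2, -3.5], [1.9, -3.7], [1.7, -3.8], [1.4, -3.9], [1.1, -4.0], [0.8, -4.1], [0.5, -4.1]] -0.031166593785612984
```

```bash
python3 -m creep '[[[4,1,-3.5],[0,0,0]],[[4,0.5,-3.5],[0,0,0]],[[0,0,0],[0,0,0]]]'; python3 -m creep '[[[3.7,0,-2],[0,0.031,0]],[[3.5,0,-2.3],[0,0.031,0]],[[0,0,0],[0,0,0]]]'
```

```text
clock: 25.88
position: [0.6217, 0.0154, 0.1097]
tcp_rot: [[0.907, 0.422, -0.001], [0.001, 0.001, 1.0], [0.422, -0.907, 0.0]]
ft_force: [-0.1, -0.5, 0.9]
gripper_width: 0.0002
clock: 26.25
position: [0.6289, 0.0151, 0.1056]
tcp_rot: [[0.931, 0.365, 0.0], [-0.0, 0.001, 1.0], [0.365, -0.931, 0.001]]
ft_force: [-0.2, 0.2, -0.1]
gripper_width: -0.0001
```

```bash
python3 -m creep '[[[2.5,0,-1.8],[0,0,0]],[[0,0,0],[0,0,0]]]'; python3 -m creep '[[[2.5,0,-1.8],[0,0,0]],[[0,0,0],[0,0,0]]]'
python3 - <<'E'
from h import *
from plant import arm
for n in ["scene","wrist"]:
    c=arm.capture(n); np.savez(f"pics/{n}14.npz",**c)
crop(load("scene14"),280,380,100,200,6,"pics/s14c.png");crop(c,100,500,60,400,1.7,"pics/w14.png")
E
```

```text
clock: 26.5
position: [0.6311, 0.0151, 0.1039]
tcp_rot: [[0.931, 0.365, -0.001], [0.0, 0.0, 1.0], [0.365, -0.931, 0.0]]
ft_force: [0.9, -0.4, 0.2]
gripper_width: -0.0001
clock: 26.75
position: [0.6336, 0.0151, 0.1021]
tcp_rot: [[0.931, 0.365, -0.0], [0.0, 0.0, 1.0], [0.365, -0.931, 0.0]]
ft_force: [-0.8, -0.5, -0.7]
gripper_width: 0.0002
```

View pics/s14c.png

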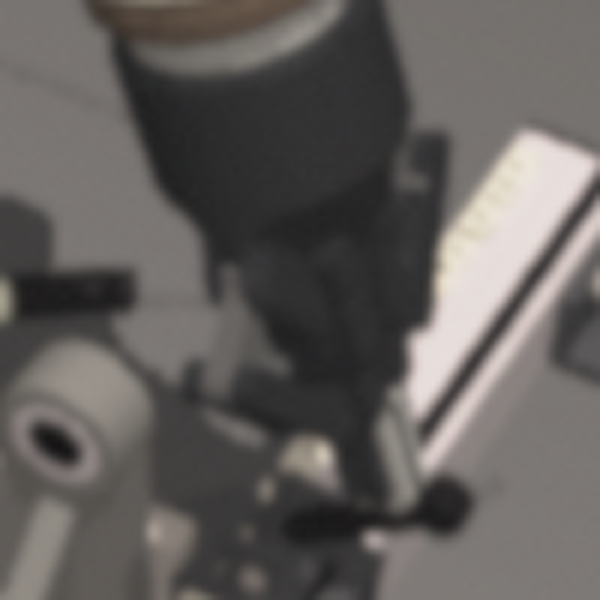

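View pics/w14.png

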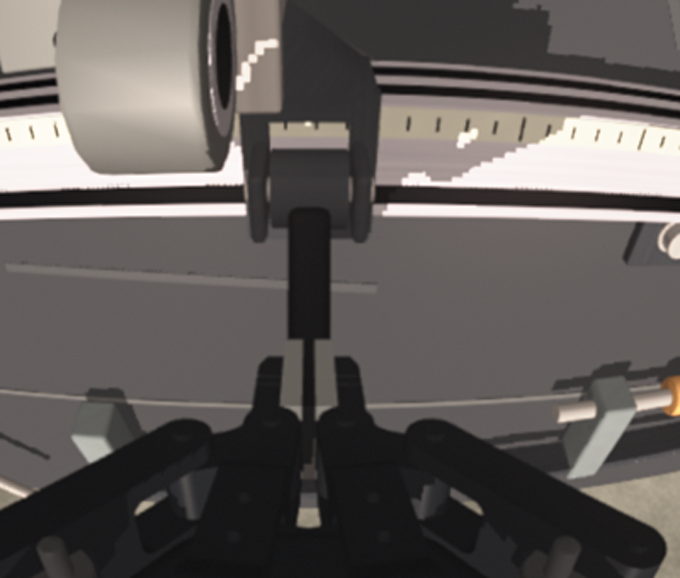

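The lever end moved from scene pixel (351,178) to (354,183), so it's swinging with the finger under little load. I continue along the arc.

```bash
python3 -m creep '[[[3.2,0,-2.9],[0,0.031,0]],[[2.9,0,-3],[0,0.031,0]],[[2.7,0,-3.2],[0,0.031,0]],[[2.5,0,-3.4],[0,0.031,0]],[[0,0,0],[0,0,0]]]'
```

```text
clock: 27.48
position: [0.6445, 0.0152, 0.0896]
tcp_rot: [[0.969, 0.245, -0.0], [-0.0, 0.0, 1.0], [0.245, -0.969, 0.0]]
ft_force: [-4.4, 0.3, 3.8]
gripper_width: -0.0
```

```bash
python3 -m creep '[[[2.2,0,-3.5],[0,0.031,0]],[[1.9,0,-3.7],[0,0.031,0]],[[1.7,0,-3.8],[0,0.031,0]],[[0,0,0],[0,0,0]]]'; python3 -m creep '[[[1.4,0,-3.9],[0,0.031,0]],[[1.1,0,-4],[0,0.031,0]],[[0,0,0],[0,0,0]]]'
```

```text
clock: 27.98
position: [0.6514, 0.0152, 0.0789]
tcp_rot: [[0.988, 0.157, -0.0], [0.0, 0.001, 1.0], [0.157, -0.988, 0.001]]
ft_force: [0.6, 0.0, 0.9]
gripper_width: -0.0001
clock: 28.35
position: [0.6538, 0.0152, 0.0714]
tcp_rot: [[0.995, 0.095, -0.0], [-0.0, 0.0, 1.0], [0.095, -0.995, 0.0]]
ft_force: [-3.2, -0.7, 5.3]
gripper_width: 0.0001
```

```bash
python3 -m creep '[[[0.8,0,-3],[0,0.031,0]],[[0.3,0,-1.5],[0,0.031,0]],[[0,0,0],[0,0,0]]]'; python3 -m creep '[[[0,0,-1.5],[0,0.03,0]],[[0,0,0],[0,0,0]]]'
```

```text
clock: 28.72
position: [0.6547, 0.0152, 0.0677]
tcp_rot: [[0.999, 0.033, -0.0], [0.0, 0.0, 1.0], [0.033, -0.999, 0.0]]
ft_force: [-5.9, -0.5, 10.7]
gripper_width: 0.0004
clock: 28.98
position: [0.655, 0.0152, 0.0673]
tcp_rot: [[1.0, 0.004, -0.0], [0.0, -0.0, 1.0], [0.004, -1.0, -0.0]]
ft_force: [-7.5, -0.7, 18.6]
gripper_width: 0.0001
```

It stalls at 67.3 mm with 19 N. One more small press, then lift and look.

```bash
python3 -m creep '[[[0,0,-0.8],[0,0,0]],[[0,0,0],[0,0,0]],[[0,0,0],[0,0,0]]]'; python3 -m creep '[[[0,0,3],[0,0,0]],[[-2,0,30],[0,0,0]],[[-10,40,45],[0,0,0]],[[-10,50,40],[0,0,0]],[[-20,50,20],[0,0,0]],[[-20,50,0],[0,0,0]],[[0,0,0],[0,0,0]]]'
python3 - <<'E'
from h import *
from plant import arm
for n in ["scene","top"]:
    c=arm.capture(n); np.savez(f"pics/{n}15.npz",**c)
crop(load("scene15"),250,400,90,200,5,"pics/s15c.png")
crop(c,130,280,150,270,5,"pics/t15c.png")
X=cloud(c);P=X[160:205,180:215].reshape(-1,3);P=P[(P[:,2]>.055)&(P[:,2]<.14)&(P[:,0]>.61)];
for x in np.arange(.615,.69,.01):
    q=P[abs(P[:,0]-x)<.005]
    if len(q):print(round(x,3),q.mean(0).round(4),len(q))
E
python3 m.py
```

```text
clock: 29.35
position: [0.655, 0.0152, 0.0672]
tcp_rot: [[1.0, 0.005, -0.0], [0.0, -0.0, 1.0], [0.005, -1.0, -0.0]]
ft_force: [-8.3, -1.1, 19.5]
gripper_width: -0.0004
clock: 30.22
position: [0.5902, 0.2106, 0.2017]
tcp_rot: [[1.0, 0.004, -0.01], [0.01, 0.005, 1.0], [0.004, -1.0, 0.004]]
ft_force: [0.2, -0.3, 0.3]
gripper_width: -0.0002
0.615 [0.614  0.0148 0.0666] 51
0.625 [0.6253 0.0153 0.0669] 44
0.635 [0.6349 0.0149 0.0664] 41
0.645 [0.6448 0.0153 0.0666] 47
0.655 [0.6552 0.0155 0.0666] 45
0.665 [0.6652 0.0158 0.0686] 48
0.675 [0.6723 0.0148 0.0701] 19
267.8022922636103 210.8314814814815
```

View pics/t15c.png

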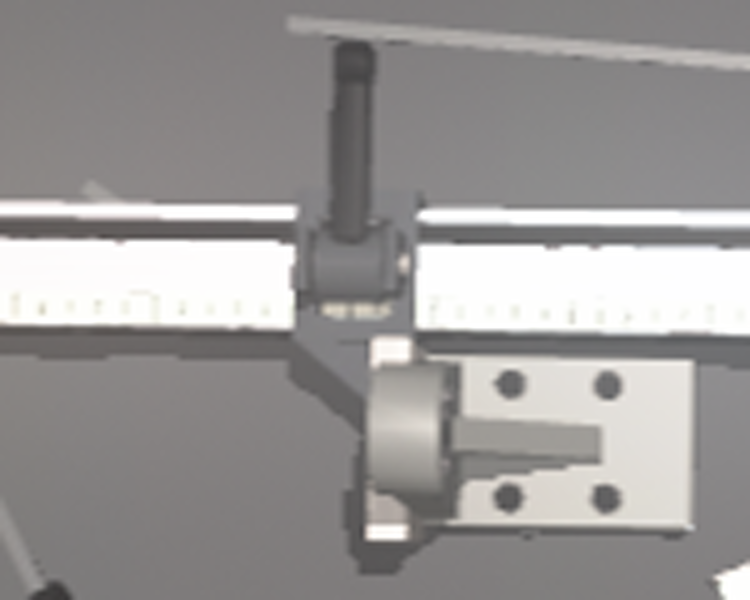

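View pics/s15c.png

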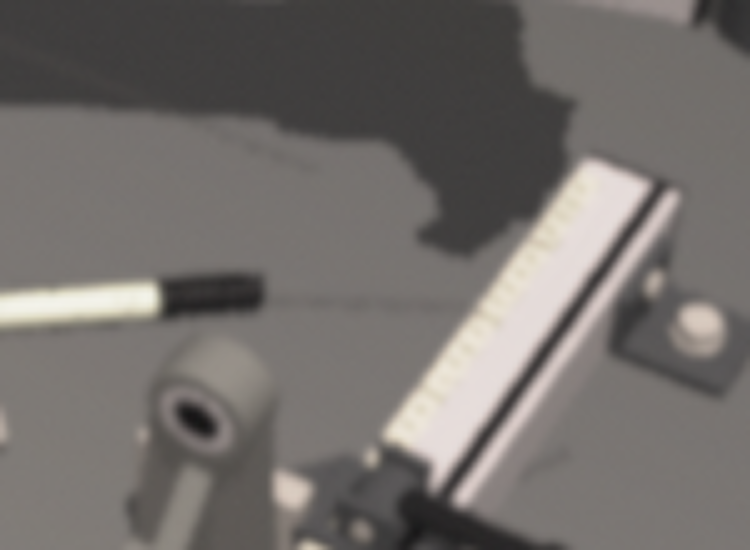

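The lever lies flat: its top is level at 66.6 mm and rises to 70 mm at the rounded end. The stop is still against the heel and the bracket hasn't moved, so I hand in.

```bash
python3 -c "
from plant import arm
print(arm.sign_off(), arm.state()['clock'])"
```

```text
the job is handed in; nothing more can be done
the job is handed in; nothing more can be done
```

The job is done and handed in, at about 30 s on the robot's clock.

- **Lowering:** I gripped the bracket's boss and turned the bracket about its heel edge down onto its foot. The foot top then measured about 15 mm and level, and the release was quiet.
- **Rocking check:** I pressed the toe to 25.6 N, where the height stayed at 15.0–15.1 mm. I then pressed the boss to 19 N, where it stayed at 130.0–130.1 mm. It did not rock.
- **Stop:** I pushed it up to the heel until the force stalled at 6 N against about 3.3 N of drag. On contact the bracket moved by about 0.15 mm.
- **Lever:** I swung it down along its arc until it stalled at 19 N. After letting go it lay flat, with its top level at 66.6 mm and about 70 mm at the rounded end.

The last image showed the stop and the bracket's toe edge where they were at contact. I saw nothing else disturbed around the fence, but I did not compare the whole slate before and after. I did not push on the stop after locking to test that it holds. No check failed. My first guess for where the finger would meet the lever was a few millimetres off, so I corrected it from images before continuing.

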